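# Load the bench mixer and start it

## Task

Lift the sample cup with the red lid up and off its rail without knocking the other cups off, and set it down gently (do not drop it) upright inside the raised rim of the mixer's platform. Once it stands there and you have let go, twist the mixer's yellow spring-return start knob clockwise all the way to its stop, hold it there for about half a second, and release it so that it springs back home. Never turn the knob while the platform is not loaded, and do not knock over or push about the other cups, flask, bottle and stamp.

Things in the scene. Friction and masses are not known exactly. Their poses are not given: they have to be found in the camera images.
- cup_red: Closed steel sample cup with red lid and band, about 150 g. Origin: centre of its underside, z up. Body 54 mm dia., 70 mm high, lid top at 75 mm; on it a block grip 34 mm long (x), 16 mm thick (y), 75 to 105 mm above the underside. A hook lug on its +x side. It hangs upright, underside 60 mm above the table; lift it straight up 20 mm or more (better 40) to unhook it.
- cup_hook (a point): Hook lug of the red cup: middle of the underside of its strap (60 mm above the cup's underside, 34 mm from its axis along +x). Strap 16 mm wide, 4 mm thick, reaching to 45 mm from the axis; at its end a 4 mm lip hangs down 16 mm behind the rail's upper bar.
- cup_blue: Stainless sample cup with a closed blue lid, same shape as cup_red. Hangs on the rail; leave it there.
- cup_green: Stainless sample cup with a closed green lid, same shape as cup_red. Hangs on the rail; leave it there.
- rack: Fixed rail rack, left or right of the robot, maybe yawed. Origin: centre of its foot at table height, z up, x away from the robot. Base plate x -50 to 60, y -135 to 135 mm, 12 mm thick; posts at x = 34, y = +-128 mm, 124 mm high. Three cups hang on its robot side at x = 0, y about -80, 0, 80 mm in any order, hooks towards +x, about 25 mm clear between their bodies.
- rail_bar (a point): Middle of the rack's upper bar (8 mm dia., along the rack's y), 116 mm above the table, 37 mm behind the cups' axes. A second bar, 72 mm above the table, props the cups' backs.
- mixer: Fixed white bench mixer on the other side from the rack, maybe yawed. Origin: centre of its underside, z up, x away from the robot. Low deck 30 mm high, x -130 to 130, y -90 to 90 mm, with the platform in front; behind it a console from x = 2 to 130 mm, full width, whose grey top panel slopes 30 degrees from horizontal, from 113 mm height at the front edge up to 182 mm at the back.
- platform (a point): Centre of the flat floor of the mixer's round black platform, 35 mm above the table, at mixer x = -65 mm; the cup's underside goes here, any yaw. The floor is 80 mm in diameter inside a raised rim 6 mm high and 8 mm thick; axes as the mixer's.
- knob_grip (a point): Point on the yellow knob's axis, 27 mm above the panel's middle (mixer x about 48, y = 0, 171 mm high); turns with it. z: the axis, out of the panel (up and towards the robot, 30 degrees from vertical). x: along the bar grip, 40 mm long (x), 16 mm thick (y), 7.5 to 39.5 mm above the panel (12.5 mm past this point), on a grey disc 48 mm in diameter. At home x points up the slope.
- start_knob (a joint): Knob angle, rad: 0 at home, grows clockwise seen from outside (negative turn about knob_grip's z), hard stop at 1.2. A spring pulls it home at once when let go: 0.024 N m at home, 0.12 N m at the stop. With the fingers opened to 60 mm or more about the axis it can spring back between them.
- flask: Stoppered conical flask, 160 mm high, 68 mm wide at foot; origin centre of underside. Stands between rack and mixer, towards the back. Leave alone.
- bottle: Amber bottle, 42 mm in diameter, 110 mm high, close to the mixer's +y side beside the platform; origin centre of underside. Leave alone.
- stamp: Violet hand stamp with turned grip, 44 mm wide, 92 mm high, in front of the rack; origin centre of underside. Leave alone.
Not all that is in view belongs to the job. Leave any orange, pink or purple look-alike of the cup_red alone.

How it is judged:
By the outcome, as a careful person would: the job done as asked, in the order asked, and still so for the second after the job is handed in, with the robot touching nothing.
It also fails if it takes over 53 s, if anything falls off the work surface, if the arm or the gripper's body presses on something with over 40 N, if the wrist force passes 120 N, or if a joint passes its speed limit or range.

## Robot

A 7-joint arm with a two-finger parallel gripper is mounted at the origin on the work surface. World frame = base frame: x ahead of the robot, y to its left, z up, the work surface at z = 0. Lengths are in m, angles in rad, forces in N, time in s.
With the tool pointing down it reaches from about 0.4 to 0.85 m from the base axis. Payload 4.5 kg.
Tool frame: the origin (TCP) lies at the very end of the fingers, on their centre line; the grasp point (between the pads) lies 19 mm behind it; z points along the fingers, y is the line along which they close (so a half turn about z gives the same grasp; the last joint's range is limited). The gripper opens to 88 mm and grips with 3 to 60 N. Pads are 18 mm wide; open, the fingers measure 123 mm over their backs; the gripper's body (75 mm by 187 mm) begins 45 mm behind the grasp point.
Start: joints at [-1.183, 0.689, -0.195, 1.565, 0.157, 0.902, -0.215], TCP at [0.217, 0.586, 0.239] pointing down, gripper open.
Joint ranges: [-3.01, 3.01], [-0.46, 2.08], [-1.47, 1.51], [0.13, 2.56], [-1, 4.14], [0.04, 2.09], [-2.66, 2.66]. Speed limits (rad/s): [2.57, 2.57, 3.14, 3.14, 3.14, 3.14, 3.14].

## Interface

Orientations are given as a unit quaternion [x, y, z, w].
In Python, from plant import r gives the robot as it stands. The module is installed in compiled form; this text tells all that it offers.
- The arm moves only by the shell command python3 -m pendant 'ROWS' [FORCE]. ROWS is JSON, one flat list of numbers, 7 for each row, row after row: the opening, from 0 (shut) to 1 (fully open), then the shift along the tool's x, y, z scaled (see below), then the turn, a rotation vector about the tool's x, y, z scaled (see below). A call has 1 to 12 rows; each row is the pose to reach, as a shift and turn from the pose commanded when the call began, along the tool's axes at that moment; what a row does not reach only later rows make up. The controller multiplies each number of a shift by 0.15 m and each number of a turn by pi/2 rad. A row lasts 1/10 s, in which the tool goes at most 50 mm and 8.59 degrees, less where a joint would pass 70% of its speed; a pose out of reach is approached as far as the arm can. A call with a number of a shift or a turn outside -1 to 1 is refused whole. A call with a gripper value outside its range is refused whole. The fingers move at their own pace and stop on an object; FORCE is the grip in N (left out, the last holds). Time passes only in rows, so rows that repeat a pose let the fingers close. It gives the time, the measured TCP pose, the force, the opening and the grip force at its end, in the units of the state.
- r.get_state(): the state, without advancing time (a new reading comes with each control period).
- r.snapshot(name): name is "scene" or "top" or "wrist"; returns a dict with "img" (420x560x3 uint8, red, green, blue), "mtx" (3x3 intrinsics, pixels), "cam_to_world" (4x4, takes a point from camera to world coordinates). Camera axes: x right, y up, looking along -z (the intrinsics and any distortion apply to the point x, -y, -z); pixel columns grow to the right and rows downward; lengths in m; the calibration is good to about 2 mm. The wrist camera is an equidistant fisheye: a pixel r from the principal point sees the ray r / f radians off the axis. A picture is of the moment at which its call begins. There is no depth.
- r.finish_job(): hands the job in; it is judged then, once.
The state is a dict: "clock": time; "q": joint angles; "qd": joint speeds; "joint_torque": joint torques, N m; "tool_pos": TCP position; "eef_rot": TCP orientation; "contact_force": force on the tool from outside, world axes, zero at the start; "moment": the same for the moment, N m; "opening": opening from 0.0 (shut) to 1.0 (fully open); "finger_force": force on a finger pad.
Only numpy, scipy, OpenCV 4.12 (cv2) and the standard library are available. Lean on these libraries where they do the work, as an engineer would, in place of code of your own. Each camera call takes 0.05 s, during which the arm holds its last target. There are 200 camera calls.

## Working session

There is one attempt and no reset: what is moved stays moved. The work goes in short steps, Python scripts to look and compute and a shell command to move; the robot and the scene stay as the last step left them, time stands still between calls to the robot, and variables do not carry over. Pictures are saved under pics/ and viewed, at most 10 in all, crops included, and the job is handed in when it is done.

```bash
mkdir -p pics
python3 - <<'E'
from plant import r
import cv2,numpy as np,pickle
s=r.get_state();print({k:np.round(v,3).tolist() for k,v in s.items()})
d={n:r.snapshot(n) for n in("scene","top","wrist")}
pickle.dump(d,open('s0.pkl','wb'))
for n in d:
  cv2.imwrite(f'pics/{n}0.png',d[n]['img'][:,:,::-1]);print(n,np.round(d[n]['mtx'],1).tolist(),np.round(d[n]['cam_to_world'],3).tolist(),[k for k in d[n]])
a=np.hstack([d['scene']['img'],d['top']['img']])
cv2.imwrite('pics/st.png',cv2.resize(a,(800,300),interpolation=cv2.INTER_AREA)[:,:,::-1])
E
```

```text
{'clock': 0.0, 'q': [-1.183, 0.69, -0.195, 1.566, 0.157, 0.903, -0.215], 'qd': [-0.001, 0.0, -0.0, 0.002, 0.0, 0.001, -0.001], 'joint_torque': [-0.0, -52.755, -1.267, -15.342, -0.053, 0.006, 0.0], 'tool_pos': [0.216, 0.586, 0.238], 'eef_rot': [0.176, 0.984, -0.001, -0.0], 'contact_force': [0.32, -0.208, 0.132], 'moment': [0.045, 0.051, 0.035], 'finger_force': 0.0, 'opening': 1.0}
scene [[475.4, 0.0, 279.7], [0.0, 475.4, 210.4], [0.0, 0.0, 1.0]] [[-0.281, -0.584, 0.761, 1.397], [0.96, -0.17, 0.224, 0.31], [-0.001, 0.794, 0.608, 0.805], [0.0, 0.0, 0.0, 1.0]] ['img', 'mtx', 'cam_to_world']
top [[455.6, 0.0, 270.1], [0.0, 455.6, 200.6], [0.0, 0.0, 1.0]] [[0.03, 0.995, -0.099, 0.425], [-0.999, 0.031, 0.016, 0.056], [0.019, 0.098, 0.995, 1.29], [0.0, 0.0, 0.0, 1.0]] ['img', 'mtx', 'cam_to_world']
wrist [[325.2, 0.0, 279.2], [0.0, 325.2, 212.3], [0.0, 0.0, 1.0]] [[0.347, -0.904, -0.248, 0.154], [0.938, 0.335, 0.094, 0.608], [-0.002, -0.265, 0.964, 0.385], [0.0, 0.0, 0.0, 1.0]] ['img', 'mtx', 'cam_to_world']
```

View pics/scene0.png

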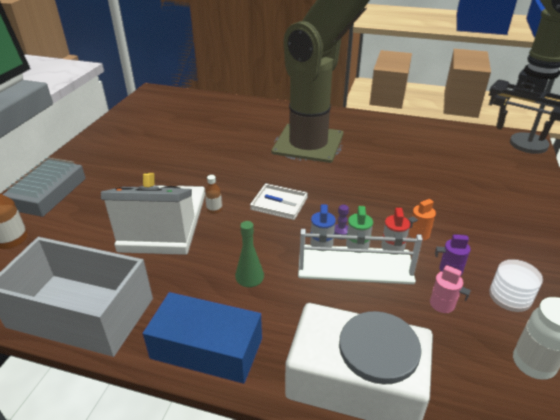

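View pics/top0.png

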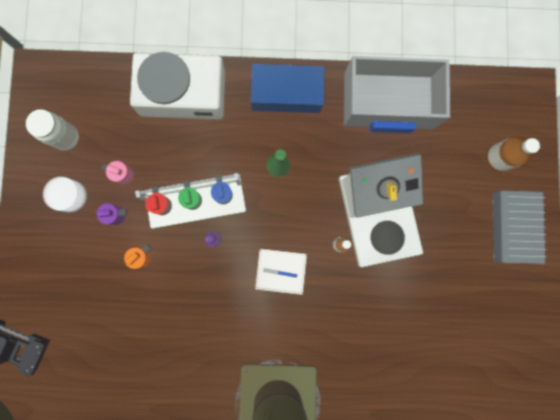

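Scene/top views: the red-lidded cup hangs on the rack, at top (157,204) and scene (397,225). Green is at top (189,198) and blue at (221,193). The look-alikes stand free: orange (135,258), purple (108,213), pink (116,171). Only the one at (157,204) is red and on the rail, so that is the target. The mixer platform is at top (388,237) and the knob at (392,190).

```bash
cat > h.py <<'E'
import numpy as np,cv2
def ray(s,u,v,fish=False):
    K=s['mtx'];T=s['cam_to_world'];a=(u-K[0,2])/K[0,0];b=(v-K[1,2])/K[1,1]
    if fish:
        t=np.hypot(a,b);k=np.sin(t)/max(t,1e-9);d=np.array([a*k,-b*k,-np.cos(t)])
    else: d=np.array([a,-b,-1.])
    d=T[:3,:3]@d;return T[:3,3].copy(),d/np.linalg.norm(d)
def plane(s,u,v,z,fish=False):
    o,d=ray(s,u,v,fish);return o+d*(z-o[2])/d[2]
def tri(rs):
    A=0;b=0
    for o,d in rs:
        P=np.eye(3)-np.outer(d,d);A=A+P;b=b+P@o
    return np.linalg.solve(A,b)
def mask(img,h0,h1,smin=120,vmin=60,roi=None):
    h=cv2.cvtColor(img,cv2.COLOR_RGB2HSV);m=cv2.inRange(h,(h0,smin,vmin),(h1,255,255))
    if h0==0:m|=cv2.inRange(h,(174,smin,vmin),(180,255,255))
    if roi:
        q=np.zeros_like(m);x0,y0,x1,y1=roi;q[y0:y1,x0:x1]=m[y0:y1,x0:x1];m=q
    return m
def big(m):
    c,_=cv2.findContours(m,cv2.RETR_EXTERNAL,cv2.CHAIN_APPROX_NONE);return max(c,key=cv2.contourArea)
E
python3 - <<'E'
import pickle;from h import *
d=pickle.load(open('s0.pkl','rb'));t,s=d['top'],d['scene']
for n,hh,rt,rs in(('red',(0,6),(140,185,175,220),(380,200,412,250)),('green',(50,80),(175,180,205,215),(345,200,375,250)),('blue',(105,125),(208,175,235,210),(308,200,340,245)),('yel',(18,32),(370,170,410,210),(135,165,165,200))):
    for im,r,nm in((t,rt,'top'),(s,rs,'scene')):
        c=big(mask(im['img'],*hh,roi=r));(u,v),ra=cv2.minEnclosingCircle(c);M=cv2.moments(c);mu,mv=M['m10']/M['m00'],M['m01']/M['m00']
        print(n,nm,'circ',round(u,1),round(v,1),round(ra,1),'cen',round(mu,1),round(mv,1),'A',M['m00'],'z.145',plane(im,mu,mv,.145).round(3),'minrect',cv2.minAreaRect(c))
g=cv2.cvtColor(t['img'],cv2.COLOR_RGB2GRAY);m=np.zeros_like(g);m[210:265,360:415]=(g[210:265,360:415]<70)*255
e=cv2.fitEllipse(big(m));print('plat',e,plane(t,*e[0],.04))
# mixer white deck
h=cv2.cvtColor(t['img'],cv2.COLOR_RGB2HSV);w=cv2.inRange(h,(0,0,170),(180,50,255));
for nm,r in(('deck',(335,165,430,270)),('rackbase',(135,180,250,230))):
    q=np.zeros_like(w);x0,y0,x1,y1=r;q[y0:y1,x0:x1]=w[y0:y1,x0:x1];c=big(q);p=cv2.approxPolyDP(c,3,True)[:,0]
    for a in p:print(nm,a,plane(t,*map(float,a),.03 if nm=='deck' else .012).round(3))
# pen tray unaffected; crops
A=cv2.resize(t['img'][150:235,100:260],(800,425),interpolation=3);B=t['img'][145:275,330:440]
B=cv2.resize(B,None,fx=4,fy=4,interpolation=3);A2=cv2.resize(t['img'][165:225,130:190],(360,360),interpolation=3)
C=np.zeros((520,800,3),np.uint8);C[:,:440]=B;C[:360,440:]=A2;cv2.imwrite('pics/crop.png',C[:,:,::-1])
E
```

```text
red top circ 155.5 203.2 11.6 cen 155.8 203.2 A 332.5 z.145 [0.523 0.324 0.145] minrect ((155.75001525878906, 203.75001525878906), (20.50609588623047, 21.21320343017578), 45.0)
red scene circ 397.7 219.9 13.3 cen 397.5 220.6 A 377.0 z.145 [0.533 0.328 0.145] minrect ((398.50006103515625, 221.00003051757812), (23.33452033996582, 23.33452033996582), 45.0)
green top circ 188.5 197.4 9.7 cen 188.4 197.5 A 257.5 z.145 [0.54  0.243 0.145] minrect ((188.25001525878906, 197.75001525878906), (18.384775161743164, 17.677669525146484), 45.0)
green scene circ 360.6 218.5 11.7 cen 360.4 219.6 A 196.0 z.145 [0.553 0.248 0.145] minrect ((361.0, 219.5), (20.50609588623047, 20.50609588623047), 45.0)
blue top circ 220.8 191.6 9.8 cen 220.8 191.8 A 260.5 z.145 [0.557 0.162 0.145] minrect ((220.6000213623047, 191.70001220703125), (18.782970428466797, 17.441329956054688), 63.43495178222656)
blue scene circ 323.3 216.8 12.1 cen 323.0 217.9 A 295.0 z.145 [0.57  0.167 0.145] minrect ((323.0, 215.5), (21.0, 22.0), 90.0)
yel top circ 391.0 191.0 8.9 cen 391.5 191.0 A 119.5 z.145 [ 0.573 -0.271  0.145] minrect ((391.5, 191.0), (16.0, 9.0), 90.0)
yel scene circ 148.0 178.8 7.9 cen 148.4 179.0 A 140.0 z.145 [ 0.539 -0.285  0.145] minrect ((148.5, 179.0), (14.0, 11.0), 90.0)Traceback (most recent call last):
  File "<stdin>", line 8, in <module>
  File "h.py", line 22, in big
    c,_=cv2.findContours(m,cv2.RETR_EXTERNAL,cv2.CHAIN_APPROX_NONE);return max(c,key=cv2.contourArea)
                                                                           ~~~^^^^^^^^^^^^^^^^^^^^^^^
ValueError: max() iterable argument is empty
```

Run:
```python
import pickle;from h import *
d=pickle.load(open('s0.pkl','rb'));t,s=d['top'],d['scene']
g=cv2.cvtColor(t['img'],cv2.COLOR_RGB2GRAY);print(g[237,360:420:3])
m=np.zeros_like(g);m[215:260,362:412]=(g[215:260,362:412]<110)*255
e=cv2.fitEllipse(big(m));print('plat',e,plane(t,*e[0],.04))
h=cv2.cvtColor(t['img'],cv2.COLOR_RGB2HSV);w=cv2.inRange(h,(0,0,150),(180,60,255));
for nm,r in(('deck',(335,165,430,270)),('rackbase',(135,180,250,230))):
    q=np.zeros_like(w);x0,y0,x1,y1=r;q[y0:y1,x0:x1]=w[y0:y1,x0:x1];c=big(q);p=cv2.approxPolyDP(c,3,True)[:,0]
    for a in p:print(nm,a,plane(t,*map(float,a),.03 if nm=='deck' else .012).round(3))
B=cv2.resize(t['img'][145:275,330:440],None,fx=4,fy=4,interpolation=3);A2=cv2.resize(t['img'][165:225,130:190],(360,360),interpolation=3)
C=np.zeros((520,800,3),np.uint8);C[:,:440]=B;C[:360,440:]=A2;cv2.imwrite('pics/crop.png',C[:,:,::-1])
```

```text
[237 237 238 213  85  84  87  88  88  88  85  85  82  80  79 195 232 231
 233 228]
plat ((387.19561767578125, 237.22232055664062), (31.156312942504883, 31.922452926635742), 118.74859619140625) [ 0.45838973 -0.28929934  0.04      ]
deck [340 176] [ 0.626 -0.158  0.03 ]
deck [360 266] [ 0.377 -0.217  0.03 ]
deck [422 253] [ 0.418 -0.389  0.03 ]
deck [411 206] [ 0.548 -0.358  0.03 ]
deck [356 217] [ 0.512 -0.205  0.03 ]
deck [349 176] [ 0.627 -0.184  0.03 ]
rackbase [241 185] [0.594 0.119 0.012]
rackbase [236 180] [0.608 0.133 0.012]
rackbase [222 180] [0.606 0.173 0.012]
rackbase [232 191] [0.576 0.143 0.012]
rackbase [230 201] [0.547 0.148 0.012]
rackbase [222 204] [0.538 0.17  0.012]
rackbase [210 195] [0.563 0.205 0.012]
rackbase [215 180] [0.606 0.193 0.012]
rackbase [192 182] [0.598 0.257 0.012]
rackbase [190 187] [0.584 0.262 0.012]
rackbase [202 200] [0.548 0.227 0.012]
rackbase [196 209] [0.522 0.242 0.012]
rackbase [185 208] [0.524 0.273 0.012]
rackbase [178 202] [0.54  0.294 0.012]
rackbase [182 184] [0.591 0.285 0.012]
rackbase [161 187] [0.581 0.343 0.012]
rackbase [158 192] [0.566 0.351 0.012]
rackbase [170 200] [0.545 0.316 0.012]
rackbase [171 209] [0.52  0.312 0.012]
rackbase [164 215] [0.502 0.331 0.012]
rackbase [148 212] [0.509 0.376 0.012]
rackbase [150 227] [0.468 0.368 0.012]
rackbase [242 212] [0.517 0.113 0.012]
rackbase [245 206] [0.535 0.105 0.012]
```

View pics/crop.png

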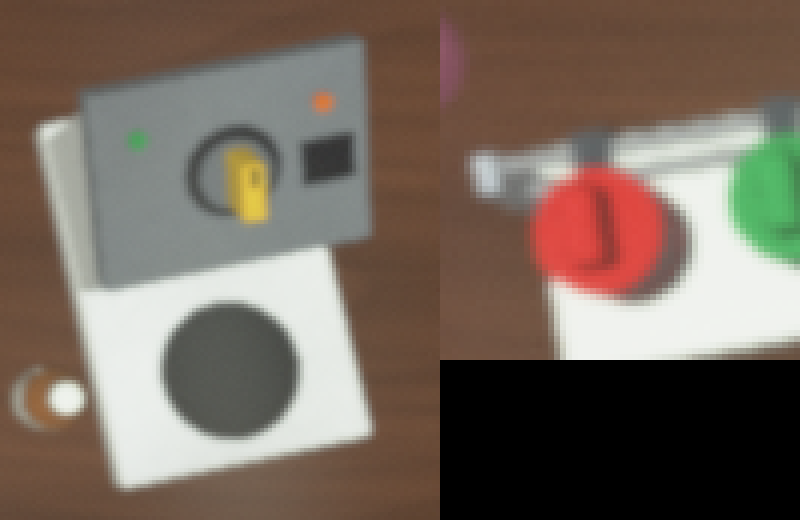

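Crop: left, the mixer with yellow knob (bar up the slope) and the black platform. Right, the target: red lid and grip block, with a grey strap hooked over the rail. It is the only red cup. Now a helper that gives the distances to go.

```bash
cat >> h.py <<'E'
from scipy.spatial.transform import Rotation as Ro
def down(yaw):  # tool z down, tool y at world angle yaw
    y=np.array([np.cos(yaw),np.sin(yaw),0]);z=np.array([0,0,-1.]);return np.column_stack([np.cross(y,z),y,z])
def todo(st,p,R):
    C=Ro.from_quat(st['eef_rot']).as_matrix();s=C.T@(np.array(p)-st['tool_pos'])/.15
    t=Ro.from_matrix(C.T@R).as_rotvec()/(np.pi/2);return s.round(3),t.round(3)
E
python3 - <<'E'
from plant import r;import pickle;from h import *
d=pickle.load(open('s0.pkl','rb'));t=d['top']
print('lid c',plane(t,155.5,203.2,.135),'blue',plane(t,220.8,191.6,.135),'green',plane(t,188.5,197.4,.135))
print(todo(r.get_state(),[.522,.325,.26],down(.207+np.pi/2)))
E
```

```text
lid c [0.5241218  0.32740684 0.135     ] blue [0.55899555 0.16346006 0.135     ] green [0.54154101 0.24476266 0.135     ]
(array([-2.513, -0.926, -0.145]), array([-0.001, -0.   , -0.357]))
```

```bash
python3 -m pendant '[0.6,-0.4,-0.15,-0.15,0,0,0, 0.6,-0.84,-0.31,-0.15,0,0,0, 0.6,-0.84,-0.31,-0.15,0,0,0, 0.6,-0.84,-0.31,-0.15,0,0,0]' 20
python3 -m pendant '[0.6,-0.4,-0.15,0,0,0,-0.09, 0.6,-0.84,-0.31,0,0,0,-0.18, 0.6,-0.84,-0.31,0,0,0,-0.27, 0.6,-0.84,-0.31,0,0,0,-0.357, 0.6,-0.84,-0.31,0,0,0,-0.357]'
python3 - <<'E'
from plant import r;from h import *
s=r.get_state();print(s['tool_pos'],s['q']);print(todo(s,[.50,.32,.26],down(.207+np.pi/2)))
E
```

```text
clock: 0.55
tool_pos: [0.3253, 0.4937, 0.2613]
eef_rot: [0.181, 0.983, -0.002, 0.002]
contact_force: [0.6, 0.2, -0.2]
opening: 0.657
finger_force: 0.0
clock: 1.05
tool_pos: [0.4212, 0.4111, 0.2608]
eef_rot: [-0.102, 0.995, 0.0, -0.001]
contact_force: [-0.1, -0.5, 0.2]
opening: 0.599
finger_force: 0.0
[0.4211673  0.4110877  0.26080037] [-0.62611679  0.63130594 -0.38797861  1.64633606  0.28308587  0.92059268
  0.65679547]
(array([-0.391, -0.702,  0.005]), array([ 0.   , -0.001, -0.001]))
```

```bash
python3 -m pendant '[0.6,-0.3,-0.4,0,0,0,0, 0.6,-0.54,-0.68,0,0,0,0, 0.6,-0.54,-0.68,0,0,0,0, 0.6,-0.54,-0.68,0,0,0,0, 0.6,-0.54,-0.68,0,0,0,0]'
python3 - <<'E'
from plant import r;from h import *;import pickle
w=r.snapshot('wrist');s=r.get_state();pickle.dump((w,s),open('w1.pkl','wb'));cv2.imwrite('pics/w1.png',w['img'][:,:,::-1])
print(s['tool_pos'],w['cam_to_world'].round(3).tolist())
E
```

```text
clock: 1.55
tool_pos: [0.5199, 0.3299, 0.261]
eef_rot: [-0.103, 0.995, 0.001, -0.001]
contact_force: [-0.1, 0.2, 1.0]
opening: 0.598
finger_force: 0.0
[0.51908079 0.33084935 0.26117356] [[-0.203, -0.945, -0.258, 0.455], [0.979, -0.196, -0.054, 0.315], [0.0, -0.263, 0.965, 0.408], [0.0, 0.0, 0.0, 1.0]]
```

View pics/w1.png

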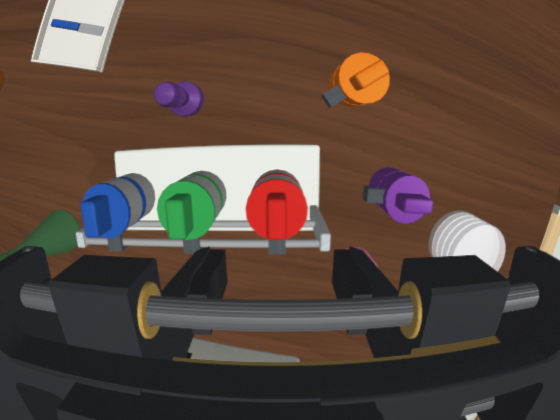

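Wrist view: red lid at (277,210) with grip block top around (277,203), strap hooked at (277,245). It lies on the rail between the green cup (188,210) and the end post, under the fingers.

Run:
```python
import pickle;from h import *
from plant import r
w,s=pickle.load(open('w1.pkl','rb'))
P={}
for n,hh,roi in(('red',(0,6),(240,170,315,250)),('green',(50,80),(150,170,222,250)),('blue',(105,125),(75,170,135,250))):
    c=big(mask(w['img'],*hh,roi=roi,vmin=100));e=cv2.fitEllipse(cv2.convexHull(c));P[n]=plane(w,*e[0],.135,True);print(n,np.round(e[0]+e[1],1),P[n].round(4),plane(w,*e[0],.14,True).round(4))
# block top: brighter/darker edges
g=cv2.cvtColor(w['img'],cv2.COLOR_RGB2GRAY)
print(g[200,245:310]);print(g[215,245:310]);print(g[185:245,277])
s=r.get_state();print(s['tool_pos'],s['qd'].round(3))
v=P['red']-P['blue'];print('yaw',np.arctan2(-v[0],v[1]),np.linalg.norm(v))
for u in(267,287):print(plane(w,u,200.,.165,True))
print(plane(w,277.,193.,.165,True),plane(w,277.,212.,.165,True))
```

```text
red [276.4 209.4  61.3  62. ] [0.5255 0.3271 0.135 ] [0.5242 0.3269 0.14  ]
green [185.4 210.4  56.8  60. ] [0.5429 0.2476 0.135 ] [0.5413 0.2489 0.14  ]
blue [104.3 211.9  50.6  57. ] [0.5614 0.1648 0.135 ] [0.5594 0.1676 0.14  ]
[234 224 153 103  93  93  93  94  93  93  93  94  93  94  93  94  94  94
  94  93  88  76  62  68  75  80  81  79  79  80  81  80  82  80  80  81
  83  81  80  79  76  80  93  94  94  95  96  95  96  95  96  95  95  96
  96  95  95  97  95 103 140 196 229 235 235]
[221 156 103  93  94  94  93  95  93  94  93  94  94  93  94  93  93  93
  93  92  87  75  70  78  88  91  93  94  92  94  95  95  95  95  95  96
  95  96  93  91  85  84  90  94  94  94  93  93  95  96  94  93  96  94
  95  94  94  96  95  94  98 130 190 222 190]
[96 96 95 96 94 95 90 72 51 48 48 50 49 54 68 82 86 91 95 95 95 95 94 96
 94 94 94 94 95 94 95 95 94 94 95 94 94 94 94 94 95 94 94 94 95 95 94 94
 94 94 94 94 91 86 84 89 89 88 89 88]
[0.51908079 0.33084935 0.26117356] [-0.015 -0.006 -0.016  0.007  0.005  0.003  0.01 ]
yaw 0.21779882327675731 0.16621090171588465
[0.51184584 0.31725113 0.165     ]
[0.50873445 0.33227747 0.165     ]
[0.50491809 0.32366074 0.165     ] [0.5196362  0.32668714 0.165     ]
```

Run:
```python
from plant import r;from h import *
print(todo(r.get_state(),[.525,.327,.141],down(.213+np.pi/2)))
```

```text
(array([-0.034, -0.035,  0.801]), array([ 0.001, -0.001, -0.003]))
```

```bash
python3 -m pendant '[0.6,-0.034,-0.035,0.2,0,0,0, 0.6,-0.034,-0.035,0.4,0,0,0, 0.6,-0.034,-0.035,0.58,0,0,0, 0.6,-0.034,-0.035,0.7,0,0,0, 0.6,-0.034,-0.035,0.78,0,0,0, 0.6,-0.034,-0.035,0.8,0,0,0, 0.6,-0.034,-0.035,0.8,0,0,0, 0.6,-0.034,-0.035,0.8,0,0,0]'
python3 - <<'E'
from plant import r;from h import *
print(todo(r.get_state(),[.525,.327,.141],down(.213+np.pi/2)))
E
```

```text
clock: 2.4
tool_pos: [0.5272, 0.3255, 0.1423]
eef_rot: [-0.104, 0.995, 0.001, 0.001]
contact_force: [0.3, -0.3, 0.7]
opening: 0.603
finger_force: 0.0
(array([0.012, 0.013, 0.008]), array([ 0.001,  0.001, -0.004]))
```

```bash
python3 -m pendant '[0.3,0,0.01,0.01,0,0,0, 0.1,0,0.01,0.01,0,0,0, 0.1,0,0.01,0.01,0,0,0, 0.1,0,0.01,0.01,0,0,0, 0.1,0,0.01,0.01,0,0,0, 0.0,0,0.01,0.01,0,0,0, 0.0,0,0.01,0.01,0,0,0]' 25
```

```text
clock: 3.1
tool_pos: [0.5267, 0.3261, 0.1399]
eef_rot: [-0.103, 0.995, 0.0, 0.0]
contact_force: [-1.5, 0.1, 1.2]
opening: 0.181
finger_force: 24.8
```

```bash
python3 -m pendant '[0,0,0,-0.04,0,0,0, 0,0,0,-0.1,0,0,0, 0,0,0,-0.16,0,0,0, 0,0,0,-0.22,0,0,0, 0,0,0,-0.28,0,0,0, 0,0,0,-0.34,0,0,0, 0,0,0,-0.45,0,0,0, 0,0,0,-0.6,0,0,0, 0,0,0,-0.8,0,0,0, 0,0,0,-0.95,0,0,0, 0,0,0,-0.95,0,0,0]'
python3 - <<'E'
from plant import r;from h import *
s=r.get_state();w=r.snapshot('scene');cv2.imwrite('pics/l1.png',cv2.resize(w['img'][150:300,270:480],None,fx=3,fy=3)[:,:,::-1])
R=down(.233+np.pi/2)
print(s['tool_pos'],s['q'].round(2))
print(todo(s,[.42,.15,.28],down(.213+np.pi/2)))
E
```

```text
clock: 4.2
tool_pos: [0.528, 0.3275, 0.286]
eef_rot: [-0.103, 0.995, 0.002, 0.003]
contact_force: [0.7, 0.2, -1.5]
opening: 0.179
finger_force: 24.8
[0.52804131 0.32747802 0.28598298] [-0.41  0.65 -0.4   1.52  0.28  1.02  0.9 ]
(array([ 0.948, -1.01 ,  0.03 ]), array([ 0.002,  0.004, -0.004]))
```

View pics/l1.png

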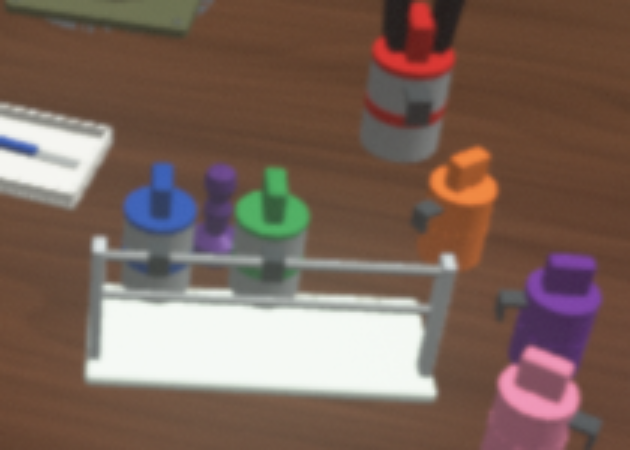

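The picture shows the red cup lifted clear in the gripper, upright, with the blue and green cups still on the rail. Carry on.

```bash
python3 -m pendant '[0,0.1,-0.1,0,0,0,0, 0,0.25,-0.25,0,0,0,0, 0,0.42,-0.42,0,0,0,0, 0,0.59,-0.6,0,0,0,0, 0,0.75,-0.77,0,0,0,0, 0,0.87,-0.92,0,0,0,0, 0,0.95,-1,0,0,0,0]'
python3 -m pendant '[0,0.05,-0.2,0,0,0,0, 0,0.1,-0.42,0,0,0,0, 0,0.13,-0.64,0,0,0,0, 0,0.16,-0.86,0,0,0,0, 0,0.2,-1,0,0,0,0]'
python3 - <<'E'
from plant import r;from h import *
s=r.get_state();print(s['tool_pos'],s['q'].round(2));print(todo(s,[.44,-.2,.26],down(.233+np.pi/2)));print(todo(s,[.458,-.289,.24],down(.233+np.pi/2)))
E
```

```text
clock: 4.95
tool_pos: [0.4157, 0.1466, 0.2808]
eef_rot: [-0.102, 0.995, -0.001, -0.002]
contact_force: [0.2, -0.3, -1.4]
opening: 0.181
finger_force: 24.8
clock: 5.45
tool_pos: [0.4185, -0.0059, 0.281]
eef_rot: [-0.102, 0.995, -0.0, -0.001]
contact_force: [0.7, 0.3, -1.5]
opening: 0.182
finger_force: 24.8
[ 0.41846646 -0.00586797  0.28095694] [ 0.22  0.38 -0.44  2.08  0.24  0.73  1.4 ]
(array([ 0.122, -1.296,  0.14 ]), array([-0.   , -0.002, -0.018]))
(array([ 0.124, -1.902,  0.274]), array([-0.   , -0.002, -0.018]))
```

```bash
python3 -m pendant '[0,0.01,-0.15,0,0,0,0, 0,0.02,-0.33,0,0,0,0, 0,0.04,-0.52,0,0,0,0, 0,0.05,-0.7,0,0,0,0, 0,0.06,-0.85,0.05,0,0,-0.01, 0,0.06,-0.95,0.1,0,0,-0.02]'
python3 -m pendant '[0,0.02,-0.2,0.03,0,0,0, 0,0.04,-0.4,0.06,0,0,0, 0,0.05,-0.6,0.1,0,0,0, 0,0.05,-0.75,0.14,0,0,0, 0,0.06,-0.87,0.17,0,0,0, 0,0.06,-0.95,0.2,0,0,0, 0,0.06,-0.95,0.2,0,0,0, 0,0.06,-0.95,0.2,0,0,0]'
python3 - <<'E'
from plant import r;from h import *
w=r.snapshot('wrist');T=r.snapshot('top');s=r.get_state()
cv2.imwrite('pics/w2.png',w['img'][:,:,::-1])
s=r.get_state();print(s['tool_pos'],s['q'].round(2));print(todo(s,[.458,-.289,.118],down(.233+np.pi/2)))
E
```

```text
clock: 6.05
tool_pos: [0.4389, -0.1463, 0.2657]
eef_rot: [-0.118, 0.993, 0.0, -0.001]
contact_force: [-0.8, 0.3, -3.0]
opening: 0.179
finger_force: 24.8
clock: 6.85
tool_pos: [0.4648, -0.2838, 0.2369]
eef_rot: [-0.119, 0.993, 0.001, -0.0]
contact_force: [0.3, 0.0, -1.1]
opening: 0.18
finger_force: 24.8
[ 0.46510375 -0.28347123  0.23744834] [ 0.71  0.6  -0.4   1.8   0.31  0.8   1.96]
(array([ 0.055, -0.025,  0.796]), array([0.   , 0.   , 0.005]))
```

View pics/w2.png

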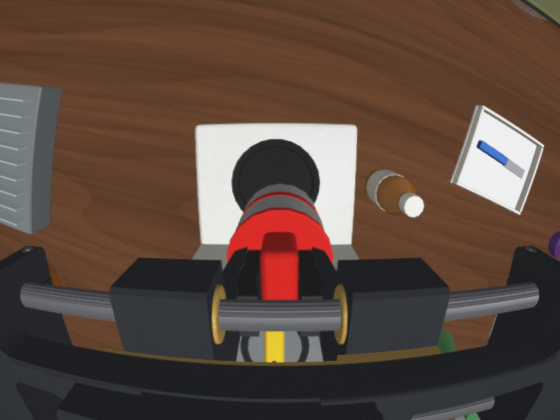

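Wrist view: the cup hangs above the black platform. Rim edges are at columns 233 and 320 with front edge at row 139, the bottle stands aside at (395,195), and the knob is at (274,345).

Run:
```python
from plant import r;from h import *
w=r.snapshot('wrist');s=r.get_state()
g=cv2.cvtColor(w['img'],cv2.COLOR_RGB2GRAY);m=np.zeros_like(g);m[133:186,205:345]=(g[133:186,205:345]<110)*255
c=big(m)[:,0];c=c[(c[:,1]<180)]
P=np.array([plane(w,*map(float,p),.041,True)[:2] for p in c])
A=np.c_[2*P,np.ones(len(P))];x=np.linalg.lstsq(A,(P**2).sum(1),rcond=None)[0]
print('plat',x[:2],'R',np.sqrt(x[2]+x[0]**2+x[1]**2))
# deck front corners
for u,v in((196,126),(356,126)):print(plane(w,float(u),float(v),.03,True))
print(todo(s,[.458,-.289,.118],down(.233+np.pi/2)))
```

```text
plat [ 0.45996522 -0.29080021] R 0.0462192159636115
[ 0.42063801 -0.39005393  0.03      ]
[ 0.37928127 -0.21924781  0.03      ]
(array([ 0.055, -0.024,  0.797]), array([0.   , 0.   , 0.005]))
```

```bash
python3 -m pendant '[0,0.02,-0.02,0.1,0,0,0, 0,0.046,-0.035,0.25,0,0,0, 0,0.046,-0.035,0.4,0,0,0, 0,0.046,-0.035,0.52,0,0,0, 0,0.046,-0.035,0.62,0,0,0, 0,0.046,-0.035,0.7,0,0,0, 0,0.046,-0.035,0.75,0,0,0, 0,0.046,-0.035,0.77,0,0,0, 0,0.046,-0.035,0.77,0,0,0, 0,0.046,-0.035,0.77,0,0,0]'
python3 -m pendant '[0,0,0,0.013,0,0,0, 0,0,0,0.026,0,0,0, 0,0,0,0.026,0,0,0]'
python3 - <<'E'
from plant import r;from h import *
for i in range(3):s=r.get_state();print(s['tool_pos'].round(4),s['contact_force'].round(1))
print(todo(s,[.459,-.290,.115],down(.235+np.pi/2)))
E
```

```text
clock: 8.0
tool_pos: [0.4599, -0.2918, 0.1222]
eef_rot: [-0.119, 0.993, -0.0, 0.0]
contact_force: [-0.1, 0.1, -0.2]
opening: 0.178
finger_force: 24.8
clock: 8.3
tool_pos: [0.4594, -0.2917, 0.1177]
eef_rot: [-0.119, 0.993, 0.0, -0.0]
contact_force: [-0.7, 0.6, -1.2]
opening: 0.179
finger_force: 24.8
[ 0.4594 -0.2917  0.1177] [-0.7  0.6 -1.2]
[ 0.4594 -0.2917  0.1177] [-0.7  0.6 -1.2]
[ 0.4594 -0.2917  0.1177] [-0.7  0.6 -1.2]
(array([-0.   ,  0.012,  0.018]), array([ 0.   , -0.   ,  0.002]))
```

```bash
python3 -m pendant '[0,0,0,0.008,0,0,0, 0,0,0,0.014,0,0,0, 0,0,0,0.014,0,0,0]'
python3 -m pendant '[0,0,0,0.006,0,0,0, 0,0,0,0.006,0,0,0]'
python3 -m pendant '[0,0,0,0.006,0,0,0, 0,0,0,0.006,0,0,0]'
```

```text
clock: 8.6
tool_pos: [0.4594, -0.2917, 0.1156]
eef_rot: [-0.119, 0.993, 0.0, -0.0]
contact_force: [0.4, -0.1, -1.5]
opening: 0.179
finger_force: 24.8
clock: 8.8
tool_pos: [0.4597, -0.2916, 0.1152]
eef_rot: [-0.119, 0.993, -0.0, 0.0]
contact_force: [-1.0, 0.7, 2.8]
opening: 0.179
finger_force: 24.8
clock: 9.0
tool_pos: [0.4599, -0.2913, 0.115]
eef_rot: [-0.119, 0.993, -0.0, 0.0]
contact_force: [-1.9, 1.6, 10.3]
opening: 0.18
finger_force: 24.9
```

```bash
python3 -m pendant '[0,0,0,-0.006,0,0,0, 0.25,0,0,-0.006,0,0,0, 0.4,0,0,-0.006,0,0,0, 0.6,0,0,-0.006,0,0,0, 0.6,0,0,-0.006,0,0,0, 0.6,0,0,-0.05,0,0,0, 0.6,0,0,-0.12,0,0,0, 0.6,0,0,-0.3,0,0,0, 0.6,0,0,-0.55,0,0,0, 0.6,0,0,-0.8,0,0,0, 0.6,0,0,-0.98,0,0,0, 0.6,0,0,-0.98,0,0,0]'
python3 - <<'E'
from plant import r;from h import *
w=r.snapshot('wrist');t=r.snapshot('top');s=r.get_state()
import pickle;pickle.dump((w,t,s),open('w3.pkl','wb'))
cv2.imwrite('pics/w3.png',np.hstack([w['img'],cv2.resize(t['img'][140:280,330:410],(240,420))])[:,:,::-1])
print(s['tool_pos'],s['q'].round(2))
E
```

```text
clock: 10.2
tool_pos: [0.4618, -0.2926, 0.2656]
eef_rot: [-0.119, 0.993, -0.002, 0.004]
contact_force: [0.4, -0.4, -0.9]
opening: 0.601
finger_force: 0.0
[ 0.45947179 -0.29182427  0.26181756] [ 0.74  0.57 -0.42  1.78  0.3   0.85  1.99]
```

View pics/w3.png

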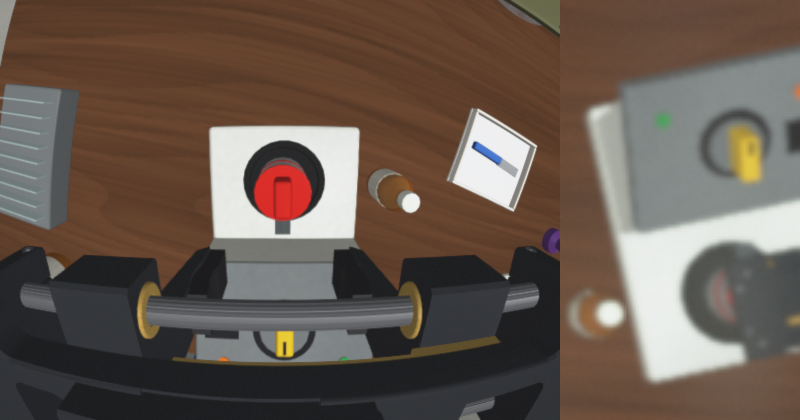

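The red cup stands upright inside the platform's rim, lid at (282,193), hand empty. The knob is at home, at (285,343). Next I check the knob's position and approach along its axis.

```bash
cat >> h.py <<'E'
Y=.235;xm=np.array([np.cos(Y),np.sin(Y),0]);ym=np.array([-np.sin(Y),np.cos(Y),0]);n=-.5*xm+.8660254*np.array([0,0,1.])
KG=np.array([.459,-.290,.171])+.113*xm;KG[2]=.171
def kR(turn=0.):
    return np.column_stack([np.cross(ym,-n),ym,-n])@Ro.from_rotvec([0,0,turn]).as_matrix()
E
python3 - <<'E'
from plant import r;from h import *;import pickle
d=pickle.load(open('s0.pkl','rb'))
T=tri([ray(d['top'],391.5,191),ray(d['scene'],148.4,179)]);print('tri',T,'KG',KG,'top',KG+.0125*n)
for nm in('top','scene'):
    s=d[nm]
    for h_ in(-.0195,0,.0125):
        q=np.linalg.inv(s['cam_to_world'])@np.r_[KG+h_*n,1];print(nm,h_,s['mtx'][0,2]-s['mtx'][0,0]*q[0]/q[2],s['mtx'][1,2]+s['mtx'][1,1]*q[1]/q[2])
w,t,s=pickle.load(open('w3.pkl','rb'))
m=mask(d['top']['img'],18,32,roi=(370,170,410,210),smin=100);print(cv2.boundingRect(m))
print(todo(r.get_state(),KG+.06*n,kR()))
E
```

```text
tri [ 0.57006971 -0.26376381  0.16905067] KG [ 0.56889412 -0.26368874  0.171     ] top [ 0.56281591 -0.26514401  0.18182532]
top -0.0195 388.8351935889777 188.4396146705345
top 0 391.6190462915014 191.403563183928
top 0.0125 393.44978440284115 193.3527372543087
scene -0.0195 148.5499706573659 186.1320517865582
scene 0 148.4512680230268 178.0553661873722
scene 0.0125 148.38776590980768 172.8590853911328
(387, 182, 10, 19)
(array([-0.553,  0.011,  0.26 ]), array([-0.   , -0.333,  0.002]))
```

```bash
python3 -m pendant '[0.6,-0.1,0,0,0,-0.06,0, 0.6,-0.22,0,0,0,-0.13,0, 0.6,-0.35,0,0.05,0,-0.2,0, 0.6,-0.48,0.01,0.12,0,-0.27,0, 0.6,-0.553,0.01,0.2,0,-0.333,0, 0.6,-0.553,0.01,0.26,0,-0.333,0, 0.6,-0.553,0.01,0.26,0,-0.333,0, 0.6,-0.553,0.01,0.26,0,-0.333,0]'
python3 - <<'E'
from plant import r;from h import *
w=r.snapshot('wrist');s=r.get_state();cv2.imwrite('pics/w4.png',w['img'][:,:,::-1])
print(s['q'].round(2),s['contact_force'].round(1));print(todo(s,KG-.014*n,kR()))
E
```

```text
clock: 11.1
tool_pos: [0.5403, -0.2704, 0.2221]
eef_rot: [-0.115, 0.959, 0.031, 0.256]
contact_force: [0.7, -0.2, 1.0]
opening: 0.6
finger_force: 0.0
[ 0.98  0.68 -0.65  2.01  0.19  0.17  2.16] [0.2 0.7 0.4]
(array([ 0.005, -0.001,  0.488]), array([ 0.001, -0.   ,  0.003]))
```

View pics/w4.png

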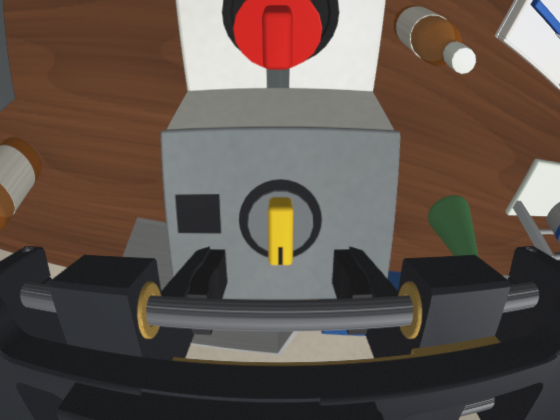

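Wrist view: the knob bar at (281,230) lies centred between and parallel to the open fingers. The cup is on the platform at (278,30). Advance.

```bash
python3 -m pendant '[0.6,0,0,0.1,0,0,0, 0.6,0,0,0.22,0,0,0, 0.6,0,0,0.33,0,0,0, 0.6,0,0,0.41,0,0,0, 0.6,0,0,0.46,0,0,0, 0.6,0,0,0.485,0,0,0, 0.6,0,0,0.485,0,0,0, 0.6,0,0,0.485,0,0,0]'
python3 - <<'E'
from plant import r;from h import *
s=r.get_state();print(s['q'].round(2),s['contact_force'].round(1));print(todo(s,KG-.014*n,kR()))
E
```

```text
clock: 11.95
tool_pos: [0.575, -0.2622, 0.159]
eef_rot: [-0.115, 0.959, 0.031, 0.257]
contact_force: [0.1, -0.3, -1.0]
opening: 0.601
finger_force: 0.0
[ 0.86  0.79 -0.54  1.99  0.37  0.04  1.98] [ 0.1 -0.3 -1. ]
(array([-0.004,  0.   ,  0.003]), array([ 0.001, -0.   ,  0.002]))
```

Run:
```python
from plant import r;from h import *
for i in range(3):
    s=r.get_state();print(s['q'].round(4),s['qd'].round(4))
    r.snapshot('top')
print(todo(s,KG-.014*n,kR()))
a=Ro.from_rotvec(ym*np.radians(-5));R=kR();
for k in(-4,4):print(k,todo(s,KG-.012*n,Ro.from_rotvec(ym*np.radians(k)).as_matrix()@R))
```

```text
[ 0.8581  0.7914 -0.5371  1.9935  0.3695  0.0431  1.98  ] [ 0.0037 -0.0048  0.0049 -0.0007 -0.1012 -0.0005  0.107 ]
[ 0.8582  0.7912 -0.537   1.9935  0.3664  0.043   1.983 ] [ 0.0011 -0.0038  0.0037  0.0007 -0.0342 -0.0001  0.0236]
[ 0.8583  0.7911 -0.537   1.9936  0.3656  0.043   1.9834] [ 0.0012 -0.0025  0.0009  0.0009 -0.0043 -0.0004 -0.0027]
(array([-0.003,  0.001,  0.004]), array([ 0.001, -0.   ,  0.002]))
-4 (array([-0.003,  0.001, -0.009]), array([ 0.001, -0.045,  0.002]))
4 (array([-0.003,  0.001, -0.009]), array([0.001, 0.044, 0.002]))
```

```bash
python3 -m pendant '[0.6,0.005,0,-0.01,0,0.03,0, 0.6,0.01,0,-0.01,0,0.055,0, 0.6,0.01,0,-0.01,0,0.055,0, 0.6,0.01,0,-0.01,0,0.055,0]'
python3 - <<'E'
from plant import r;from h import *
s=r.get_state();print(s['q'].round(4),s['contact_force'].round(1));print(todo(s,KG-.014*n,kR()))
E
```

```text
clock: 12.5
tool_pos: [0.573, -0.2625, 0.1596]
eef_rot: [-0.116, 0.969, 0.026, 0.215]
contact_force: [1.0, 0.6, -0.2]
opening: 0.602
finger_force: 0.0
[ 0.8042  0.7723 -0.5     1.9431  0.351   0.1617  1.9619] [ 1.   0.6 -0.2]
(array([-0.014, -0.001,  0.012]), array([ 0.001, -0.055,  0.002]))
```

```bash
python3 -m pendant '[0.35,0,0,0,0,0,0, 0.1,0,0,0,0,0,0, 0,0,0,0,0,0,0, 0,0,0,0,0,0,0, 0,0,0,0,0,0,0, 0,0,0,0,0,0,0]' 25
python3 -c "
from plant import r
s=r.get_state();print(s['q'].round(3),s['contact_force'].round(1),s['moment'].round(2))"
```

```text
clock: 13.1
tool_pos: [0.5727, -0.2619, 0.1593]
eef_rot: [-0.116, 0.969, 0.026, 0.215]
contact_force: [-0.6, 1.2, 1.3]
opening: 0.18
finger_force: 25.0
[ 0.804  0.772 -0.501  1.943  0.352  0.163  1.961] [-0.6  1.2  1.3] [0.19 0.51 0.16]
```

```bash
python3 -m pendant '[0,0,0,0,0,0,0.07, 0,0,0,0,0,0,0.14, 0,0,0,0,0,0,0.21, 0,0,0,0,0,0,0.28, 0,0,0,0,0,0,0.35, 0,0,0,0,0,0,0.4, 0,0,0,0,0,0,0.4]'
python3 -c "
from plant import r
s=r.get_state();print(s['q'].round(3),s['contact_force'].round(1),s['moment'].round(2))"
```

```text
clock: 13.8
tool_pos: [0.5728, -0.2598, 0.1596]
eef_rot: [0.188, 0.958, 0.092, 0.196]
contact_force: [-3.5, 4.3, 5.7]
opening: 0.185
finger_force: 25.0
[ 0.764  0.76  -0.435  1.946  0.049  0.151  1.626] [-3.5  4.3  5.7] [1.4  0.32 0.77]
```

```bash
python3 -m pendant '[0,0,0,0,0,0,0.07, 0,0,0,0,0,0,0.14, 0,0,0,0,0,0,0.21, 0,0,0,0,0,0,0.28, 0,0,0,0,0,0,0.32, 0,0,0,0,0,0,0.35, 0,0,0,0,0,0,0.35]'
python3 -c "
from plant import r
from h import *
s=r.get_state();print(s['q'].round(3),s['contact_force'].round(1),s['moment'].round(2))
R=Ro.from_quat(s['eef_rot']).as_matrix();print(np.arctan2(R[:,1]@xm,R[:,1]@ym), (R.T@s['moment']).round(2), (kR().T@R).round(2), np.arctan2((kR().T@R)[1,0],(kR().T@R)[0,0]))"
```

```text
clock: 14.5
tool_pos: [0.5737, -0.2587, 0.1603]
eef_rot: [0.439, 0.872, 0.143, 0.164]
contact_force: [-2.1, 6.5, 7.4]
opening: 0.186
finger_force: 25.4
[ 0.731  0.752 -0.382  1.947 -0.217  0.152  1.336] [-2.1  6.5  7.4] [ 1.6  -0.13  0.92]
1.132967327441333 [-1.15  1.43 -0.19] [[ 0.39 -0.92  0.09]
 [ 0.92  0.39  0.01]
 [-0.04  0.08  1.  ]] 1.1720875009292329
```

```bash
python3 -m pendant '[0,0,0,0,0,0,0.03, 0,0,0,0,0,0,0.06, 0,0,0,0,0,0,0.06, 0,0,0,0,0,0,0.06]'
python3 -c "
from plant import r
from h import *
s=r.get_state();w=r.snapshot('wrist');cv2.imwrite('pics/w5.png',w['img'][:,:,::-1])
R=Ro.from_quat(s['eef_rot']).as_matrix();print((R.T@s['moment']).round(2), s['contact_force'].round(1), np.arctan2((kR().T@R)[1,0],(kR().T@R)[0,0]))"
```

```text
clock: 14.9
tool_pos: [0.5738, -0.2586, 0.1603]
eef_rot: [0.479, 0.851, 0.15, 0.157]
contact_force: [-1.8, 6.9, 6.4]
opening: 0.192
finger_force: 25.8
[-0.9   1.51 -0.57] [-1.8  6.9  6.4] 1.2635543312294064
```

View pics/w5.png

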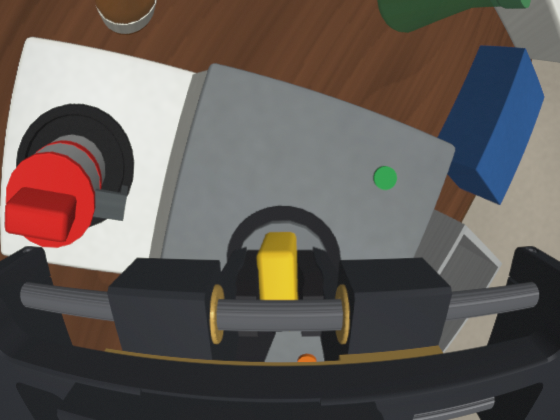

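Wrist view: the bar at (280,268) is held between the fingers and turned with them. The moment about the axis jumped from 0.19 to 0.57 N m, so the knob is against its stop; the cup still stands at (50,195). Hold, then release wide and let the knob spring back before retreating.

```bash
python3 -m pendant '[0,0,0,0,0,0,0, 0,0,0,0,0,0,0, 0,0,0,0,0,0,0, 0,0,0,0,0,0,0, 0.9,0,0,0,0,0,0, 0.9,0,0,0,0,0,0, 0.9,0,0,0,0,0,0, 0.9,0,0,0,0,0,0, 0.9,0,0,0,0,0,0, 0.9,0,0,0,0,0,0, 0.9,0,0,0,0,0,0, 0.9,0,0,0,0,0,0]'
python3 -m pendant '[0.9,0,0,-0.05,0,0,0, 0.9,0,0,-0.15,0,0,0, 0.9,0,0,-0.3,0,0,0, 0.9,0,0,-0.5,0,0,0, 0.9,0,0,-0.7,0,0,0, 0.9,0,0,-0.85,0,0,0, 0.9,0,0,-0.9,0,0,0, 0.9,0,0,-0.9,0,0,0, 0.9,0,0,-0.9,0,0,0]'
python3 - <<'E'
from plant import r;from h import *
s=r.get_state();w=r.snapshot('wrist')['img'];t=r.snapshot('scene')['img']
print(s['tool_pos'],s['contact_force'].round(1),s['q'].round(2))
cv2.imwrite('pics/w6.png',cv2.resize(np.hstack([w,t]),(800,300),interpolation=cv2.INTER_AREA)[:,:,::-1])
E
```

```text
clock: 16.15
tool_pos: [0.5731, -0.2635, 0.1595]
eef_rot: [0.483, 0.848, 0.148, 0.158]
contact_force: [0.5, -0.8, -0.1]
opening: 0.884
finger_force: 0.0
clock: 17.05
tool_pos: [0.5174, -0.2757, 0.2813]
eef_rot: [0.483, 0.849, 0.149, 0.157]
contact_force: [-0.1, 0.0, -0.4]
opening: 0.896
finger_force: 0.0
[ 0.51737604 -0.27572664  0.28130864] [-0.1  0.  -0.4] [ 0.84  0.52 -0.39  1.94 -0.27  0.41  1.29]
```

View pics/w6.png

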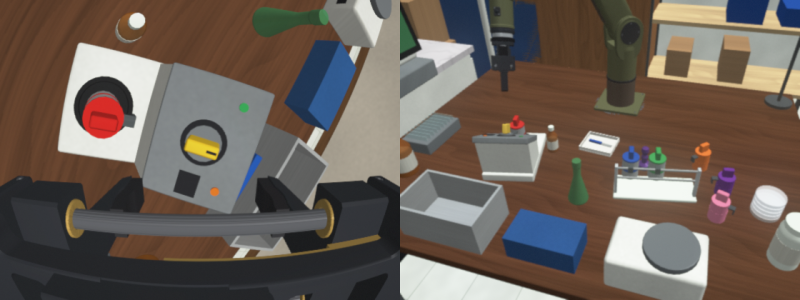

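The knob bar at (203,148) points up the slope again, so it is home. The cup stands on the platform at (103,118), the other items are where they were, and the arm is clear.

```bash
python3 -c "
from plant import r
print(r.finish_job())"
```

```text
the job is handed in; nothing more can be done
None
```

The red cup stands upright and released inside the mixer platform's rim, the start knob was turned to its stop, held about 0.7 s and sprang back home, and the other items stayed in place; the job was handed in at about 17 s, and no verdict was returned.

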